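# Make up four pot-and-saucer sets for packing

### The arm

A 6-joint arm with a two-finger parallel gripper is mounted at the origin on the work surface. World frame = base frame: x ahead of the robot, y to its left, z up, the work surface at z = 0. Lengths are in mm, angles in rad, forces in N, time in s.
With the tool pointing down it reaches from about 300 to 775 mm from the base axis. Payload 14.6 kg.
Tool frame: the origin (TCP) lies at the very end of the fingers, on their centre line; the grasp point (between the pads) lies manip.grip_depth behind it (manip.grip_depth is the distance from the TCP to the grasp point, in mm); x points along the fingers, z is the direction in which the jaws open and shut, and the axes are right-handed (so a half turn about x gives the same grasp; the last joint's range is limited). The gripper opens to 94 mm and grips with 3 to 60 N. Pads are 16 mm wide; open, the fingers measure 119 mm over their backs; the gripper's body (75 mm by 177 mm) begins 78 mm behind the grasp point.
Start: joints at [-1.329, 0.3, 1.521, -0, 1.321, -0.067], TCP at [167.147, -523.976, 205.446] pointing down, gripper open.
Joint ranges: [-3.03, 3.03], [-0.79, 2.21], [0.23, 2.52], [-1.04, 4.18], [0, 3.07], [-2.55, 2.55]. Speed limits (rad/s): [2.22, 2.22, 2.57, 3.14, 3.14, 3.14].

### API

Orientations are given as [roll, pitch, yaw] about the fixed x, y, z axes, in that order (R = Rz(yaw) Ry(pitch) Rx(roll)).
In Python, from cell import manip gives the robot as it stands.
- The arm moves only by the tool step_arm, never from a script. Its argument "commands" is one flat list of numbers, 7 for each row, row after row: the shift along the tool's x, y, z in m, then the turn, a rotation vector about the tool's x, y, z in degrees, then the finger opening in m, from 0 to 0.094. A call has 1 to 5 rows; each row shifts and turns the commanded pose from where the row before left it, along the tool's axes as they then stand; what a row does not reach is not made up. A row lasts 1/8 s, in which the tool goes at most 62.5 mm and 10.7 degrees, less where a joint would pass 70% of its speed; a pose out of reach is approached as far as the arm can. A call with a gripper value outside its range is refused whole. The fingers move at their own pace and stop on an object; "squeeze" is the grip in N (left out, the last holds). Time passes only in rows, so rows that do not move let the fingers close. It gives the time, the measured TCP pose, the force and the opening at its end, in the units of the state.
- manip.read_state(): the state, without advancing time (a new reading comes with each control period).
- manip.camera(name): name is "scene" or "top"; returns the picture (480x640x3 uint8, red, green, blue); there is no depth.
- manip.camera_model(name): a dict with "intrinsics" (3x3 intrinsics, pixels), "origin" and "orientation" of the camera in the world. Camera axes: x right, y up, looking along -z (the intrinsics and any distortion apply to the point x, -y, -z); pixel columns grow to the right and rows downward; lengths in mm; the calibration is good to about 2 mm. A picture is of the moment at which its call begins. camera_model takes no time and is no camera call.
- manip.sign_off(): hands the job in, once; it reports no verdict.
Trained networks look in the newest picture that a camera, given by its name, has taken for a name from the list of things; names that differ only in an ending like _2 or _b are one class to them, and where a whole thing is asked for, a point or a joint stands for the part that bears it (a point fixed in the world has none). Each returns a list of dicts, best first, with "score" (0 to 1); they miss things now and then, are a little off and sometimes report something else, mostly with a low value. They report only what shows in the picture. A call takes as long as a camera call. They do not tell look-alikes from the thing itself.
- manip.find_in(thing, camera): "centre" ([row, column] in pixels, amid what is visible of it).
- manip.outline_of(thing, camera): "pixels" (480x640 bool, what is visible of it) and "centre" ([row, column] in pixels, amid what is visible of it).
The state is a dict: "clock": time; "joints": joint angles; "qd": joint speeds; "effort": joint torques, N m; "eef_pos": TCP position; "eef_rot": TCP orientation; "wrist_force": force on the tool from outside, world axes, zero at the start; "moment": the same for the moment, N m; "finger_gap": finger opening in mm.
Only numpy, scipy, OpenCV 4.12 (cv2) and the standard library are available. Lean on these libraries where they do the work, as an engineer would, in place of code of your own. Each camera call takes 0.05 s, during which the arm holds its last target. There are 200 camera calls.

### The job

Make up the four sets for packing: pick the flowerpots out from among the bud vases and stand each one upright in the saucer made for it, by shape and size, with its feet flat on the saucer's floor inside the lip; the square and the long pot go in squared up with their saucers. Set the glazed pots down gently, never let them drop, keep the saucers lying on the foam lid, and leave the two narrow-necked bud vases standing where they are.

Things in the scene. Friction and masses are not known exactly. Their poses are not given: they have to be found in the camera images.
- pot_small: Small round flowerpot, 56 mm high. Cream-glazed with a blue rim band, on bare clay feet; open and empty. Origin: centre of the underside of the feet, z up. The rim band is its widest part: 46 mm across, vertical, from 40 to 56 mm up, good to grip; bellied body 36 mm across below it; three feet within a 36 mm circle. About 90 g. The four pots and two vases stand mixed on a 4 mm thick cardboard sheet to the robot's right; the four saucers lie mixed on the foam lid to its left.
- pot_large: Large round flowerpot, 68 mm high. Cream-glazed with a blue rim band, on bare clay feet; open and empty. Origin: centre of the underside of the feet, z up. The rim band is its widest part: 64 mm across, vertical, from 52 to 68 mm up, good to grip; bellied body 54 mm across below it; three feet within a 52 mm circle. About 220 g.
- pot_square: Square flowerpot, 58 mm high. Cream-glazed with a blue rim band, on bare clay feet; open and empty. Origin: centre of the underside of the feet, z up. x and y along its sides. The square rim band is its widest part: 52 x 52 mm, vertical, from 42 to 58 mm up, good to grip; body and foot 44 x 44 mm. About 160 g.
- pot_long: Long, rectangular bonsai pot, 52 mm high. Cream-glazed with a blue rim band, on bare clay feet; open and empty. Origin: centre of the underside of the feet, z up. x along its length. The rim band is its widest part: 84 (x) x 52 (y) mm, vertical, from 38 to 52 mm up, to be gripped across its 52 mm width; body and foot 76 x 44 mm. About 200 g.
- saucer_small: Small round saucer, 63 mm across outside; round well 52 mm across. Blue glazed, loose on the white foam lid (lid top 25 mm above the table). 9 mm high, lip 5 to 6 mm wide, floor 4 mm thick, so the lip stands 5 mm above the floor that the pot stands on. Origin: centre of its underside, z up. 
- saucer_large: Large round saucer, 79 mm across outside; round well 68 mm across. Blue glazed, loose on the white foam lid (lid top 25 mm above the table). 9 mm high, lip 5 to 6 mm wide, floor 4 mm thick, so the lip stands 5 mm above the floor that the pot stands on. Origin: centre of its underside, z up. 
- saucer_square: Square saucer, 68 x 68 mm outside; well 58 x 58 mm, x and y along its sides. Blue glazed, loose on the white foam lid (lid top 25 mm above the table). 9 mm high, lip 5 to 6 mm wide, floor 4 mm thick, so the lip stands 5 mm above the floor that the pot stands on. Origin: centre of its underside, z up. 
- saucer_long: Long, rectangular saucer, 100 (x) x 68 (y) mm outside; well 90 x 58 mm, x along its length. Blue glazed, loose on the white foam lid (lid top 25 mm above the table). 9 mm high, lip 5 to 6 mm wide, floor 4 mm thick, so the lip stands 5 mm above the floor that the pot stands on. Origin: centre of its underside, z up. 
- vase_round: Round-bodied bud vase with a narrow neck, a bystander standing among the pots: 84 mm high, body 52 mm across, neck 18 to 26 mm. Cream with a blue lip. Origin: centre of its underside, z up.
- vase_cone: Cone-shaped bud vase with a narrow neck, a bystander standing among the pots: 80 mm high, foot 52 mm across, neck 20 to 24 mm. Cream with a blue lip. Origin: centre of its underside, z up.
Things that resemble listed ones, but are neither listed nor needed, are in the scene too. What is shaped like the pot_long but black is not meant. Leave any pink look-alike of the pot_large alone.

How it is judged (in metres and radians):
At the end, for the whole second after the job is handed in: Each pot upright in its own saucer, feet on its floor, centres within 11 mm; long and square pots within 0.25 rad of their saucers; saucers flat on the foam lid (undersides 21 to 30 mm up, tilts under 0.08 rad); pots released, at rest; vases upright, within 20 mm of their start (horizontal distance between pot_small and saucer_small below 0.011 m and z of pot_small in the frame of saucer_small between 0.002 and 0.0065 m and angle between each of pot_small, saucer_small, pot_large, saucer_large, pot_square, saucer_square, pot_long, saucer_long's own z axis and vertical below 0.08 rad and height (world z) of saucer_small between 0.021 and 0.03 m and linear speed of each of pot_small, pot_large, pot_square, pot_long below 0.02 m/s and angular speed of each of pot_small, pot_large, pot_square, pot_long below 0.2 rad/s and contact force between each of pot_small, pot_large, pot_square, pot_long and the fingers below 0.05 N and horizontal distance between pot_large and saucer_large below 0.011 m and z of pot_large in the frame of saucer_large between 0.002 and 0.0065 m and height (world z) of saucer_large between 0.021 and 0.03 m and horizontal distance between pot_square and saucer_square below 0.011 m and z of pot_square in the frame of saucer_square between 0.002 and 0.0065 m and height (world z) of saucer_square between 0.021 and 0.03 m and horizontal distance between pot_long and saucer_long below 0.011 m and z of pot_long in the frame of saucer_long between 0.002 and 0.0065 m and height (world z) of saucer_long between 0.021 and 0.03 m and angle between the x axis of pot_long and the x axis of saucer_long, either way round below 0.25 rad and (angle between the x axis of pot_square and the x axis of saucer_square, either way round below 0.25 rad or angle between the x axis of pot_square and the y axis of saucer_square, either way round below 0.25 rad) and distance of each of vase_round, vase_cone from where it was at the start of the episode below 0.02 m and angle between each of vase_round, vase_cone's own z axis and vertical below 0.1 rad); the robot touches nothing.
It fails at once if the round bud vase is pushed more than 20 mm or tipped (distance of vase_round from where it was at the start of the episode above 0.02 m or angle between vase_round's own z axis and vertical above 0.3 rad).
It fails at once if the cone-shaped bud vase is pushed more than 20 mm or tipped (distance of vase_cone from where it was at the start of the episode above 0.02 m or angle between vase_cone's own z axis and vertical above 0.3 rad).
It fails at once if a pot is dropped or thrown (moves faster than 0.6 m/s, a fall of about 18 mm, with no finger on it) ((contact force between pot_small and the fingers below 0.02 N and linear speed of pot_small above 0.6 m/s) or (contact force between pot_large and the fingers below 0.02 N and linear speed of pot_large above 0.6 m/s) or (contact force between pot_square and the fingers below 0.02 N and linear speed of pot_square above 0.6 m/s) or (contact force between pot_long and the fingers below 0.02 N and linear speed of pot_long above 0.6 m/s)).
It also fails if it takes over 120 s, if anything falls off the work surface, if the arm or the gripper's body presses on something with over 40 N, if the wrist force passes 120 N, or if a joint passes its speed limit or range.

## Working session

There is one attempt and no reset: what is moved stays moved. The work goes in short steps, Python scripts to look and compute and a tool call to move; the robot and the scene stay as the last step left them, time stands still between calls to the robot, and variables do not carry over. Pictures are saved under pics/ and viewed, about 12 in all and at most 16, crops included, and the job is handed in when it is done.

Besides the shell and the picture viewer there is one more tool, called after "Emit:" as name(argument=value, ...), one argument or row to a line, values as JSON. step_arm: Moves the arm, as the interface text tells. Its arguments: {"type":"object","properties":{"commands":{"type":"array"},"squeeze":{"type":"number"}},"required":["commands"]}

```bash
mkdir -p pics; ls; python3 - <<'E'
from cell import manip
import cv2
print(manip.read_state(), manip.grip_depth)
for n in("scene","top"):
    cv2.imwrite(f"pics/{n}0.png",manip.camera(n)[...,::-1]); print(n,manip.camera_model(n))
E
```

```text
pics
{'clock': 0.0, 'joints': array([-1.32860444e+00,  3.00500205e-01,  1.52160975e+00,  2.41244754e-06,
        1.32071839e+00, -6.66212754e-02]), 'qd': array([ 0.00035961, -0.00025874,  0.00154575, -0.00027531,  0.00088237,
        0.00084705]), 'effort': array([-1.37742762e-03, -5.31807840e+01, -3.52734876e+01,  7.07960827e-02,
        2.44811102e-02, -9.80494201e-05]), 'eef_pos': array([ 167.07969567, -523.71343714,  204.85824904]), 'eef_rot': array([3.0730804 , 1.56956064, 1.81109664]), 'wrist_force': array([-0.23861375,  0.02163235,  0.32044463]), 'moment': array([0.02003717, 0.03723253, 0.04122823]), 'finger_gap': 93.86355191152111} 18.8
scene {'intrinsics': array([[585.3804403 ,   0.        , 311.70833802],
       [  0.        , 585.3804403 , 238.24400094],
       [  0.        ,   0.        ,   1.        ]]), 'origin': array([1059.66924827,  576.56386559,  909.17174544]), 'orientation': array([ 0.79110331, -0.01276949,  2.49753585])}
top {'intrinsics': array([[567.29843748,   0.        , 329.5663439 ],
       [  0.        , 567.29843748, 236.10940965],
       [  0.        ,   0.        ,   1.        ]]), 'origin': array([ 468.41753558,  -84.09497036, 1489.26088936]), 'orientation': array([ 0.04593336,  0.00979902, -1.57557397])}
```

View pics/scene0.png

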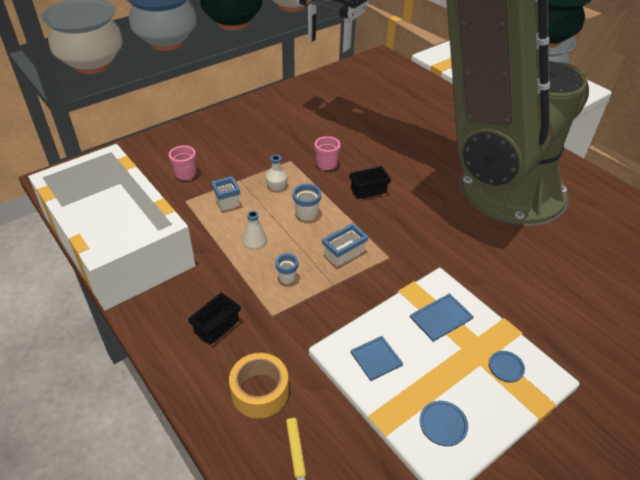

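View pics/top0.png

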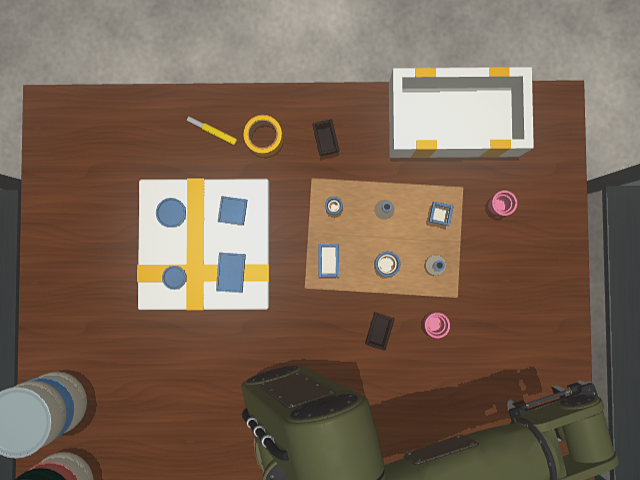

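The top view shows the cream/blue pots on the cardboard: small (334,206), square (440,214), long (328,260) and large (387,264). The vases are the cone at (385,209) and the round one at (435,265). The saucers on the lid are large (171,212), square (232,210), small (175,277) and long (231,272). The black long pots at (326,138) and (379,331) and the pink pots at (503,203) and (437,325) are look-alikes, off the sheet and the wrong colour. The crop below should confirm this.

```bash
cat > h.py <<'E'
from cell import manip
import numpy as np, cv2
from scipy.spatial.transform import Rotation as Ro
H={'pot_small':56,'pot_large':68,'pot_square':58,'pot_long':52}
DIM={'pot_small':46,'pot_large':64,'pot_square':(52,52),'pot_long':(84,52),'saucer_small':63,'saucer_large':79,'saucer_square':(68,68),'saucer_long':(100,68)}
def ray(cam,uv,z):
    m=manip.camera_model(cam);R=Ro.from_euler('xyz',m['orientation']).as_matrix();K=m['intrinsics']
    p=np.linalg.solve(K,np.r_[uv,1.]);d=R@np.array([p[0],-p[1],-p[2]]);o=m['origin']
    return (o+d*(z-o[2])/d[2])[:2]
def blue(im):
    h=cv2.cvtColor(im,cv2.COLOR_RGB2HSV)
    return cv2.inRange(h,(98,70,40),(125,255,255))
def measure(im,cam,uv,z):
    """blue blob around pixel uv -> ground-plane hull at z: centre, yaw, size"""
    _,lab,st,ce=cv2.connectedComponentsWithStats(blue(im))
    ok=[i for i in range(1,len(st)) if st[i,4]>25]
    i=min(ok,key=lambda i:np.hypot(*(ce[i]-uv)))
    c=max(cv2.findContours((lab==i).astype('u1')*255,cv2.RETR_EXTERNAL,cv2.CHAIN_APPROX_NONE)[0],key=cv2.contourArea)[:,0]
    P=np.array([ray(cam,p,z) for p in c],np.float32)
    r=cv2.minAreaRect(P);(cx,cy),(w,h),a=r
    if w<h: a+=90; w,h=h,w
    return np.round([cx,cy],1),round((a+90)%180-90,1),np.round([w,h],1)
def state():
    s=manip.read_state();R=Ro.from_euler('xyz',s['eef_rot']).as_matrix();return s,R
def to(x,y,z,jaw=None):
    """print tool-frame shift (mm) and turn (deg) from here; jaw=desired world azimuth of jaw axis, deg"""
    s,R=state();d=R.T@(np.array([x,y,z])-s['eef_pos'])
    a=np.degrees(np.arctan2(R[1,2],R[0,2]));out=''
    if jaw is not None:
        t=-((jaw-a+90)%180-90);out=f' turn about tool x {t:.1f}'   # tool x is down
    print('shift',np.round(d,1),out,'jaw az %.1f'%a,'clock %.2f'%s['clock'],'j6 %.2f'%s['joints'][5],'pos',np.round(s['eef_pos'],1),'tilt',np.round(R[:,0],3))
E
python3 - <<'E'
from h import *
T=manip.camera('top');S=manip.camera('scene')
cx={}
for n in DIM:
    for cam,im in(('top',T),('scene',S)):
        f=manip.find_in(n,cam)
        f=[(np.round(d['centre'][::-1]).astype(int).tolist(),round(d['score'],2)) for d in f[:3]]
        z=H[n]+4 if n in H else 34
        try: print(n,cam,f,*measure(im,cam,np.array(f[0][0]),z))
        except Exception as e: print(n,cam,f,e)
for n in('vase_round','vase_cone'):
    print(n,[(np.round(d['centre'][::-1]),round(d['score'],2)) for d in manip.find_in(n,'top')[:3]])
to(300,-200,150,90)
cv2.imwrite('pics/crop.png',cv2.resize(T[110:350,290:530,::-1],None,fx=2.5,fy=2.5,interpolation=2))
E
```

```text
pot_small top [([334, 204], 0.81)] [612.9 -80.7] 89.7 [43.  40.6]
pot_small scene [([286, 266], 0.88), ([227, 191], 0.39)] [617.9 -76.9] 54.1 [51.2 41.7]
pot_large top [([505, 203], 0.62), ([390, 265], 0.61), ([434, 322], 0.55)] [ 589.5 -349.6] 78.0 [50.4 50.3]
pot_large scene [([182, 160], 0.91), ([308, 201], 0.79), ([327, 149], 0.6)] [ 600.4 -336.4] 76.9 [63.6 50.9]
pot_square top [([442, 214], 0.69), ([233, 208], 0.3)] [ 590.3 -351.5] 78.0 [50.7 50.6]
pot_square scene [([226, 193], 0.85)] [ 594.9 -347.3] 76.9 [64.4 51.5]
pot_long top [([327, 263], 0.91), ([325, 135], 0.79), ([378, 333], 0.67)] [474.1 -67.4] -0.3 [80.7 48. ]
pot_long scene [([343, 241], 0.86), ([368, 184], 0.78), ([217, 318], 0.59)] [479.2 -64. ] 0.2 [88.5 56.8]
saucer_small top [([172, 276], 0.88), ([229, 208], 0.68)] [432.4 330.9] 89.8 [59.3 56.3]
saucer_small scene [([504, 366], 0.69)] [433.6 330.1] -3.8 [60.1 58.6]
saucer_large top [([170, 215], 0.79)] [599.8 340. ] 89.7 [75.2 72.5]
saucer_large scene [([442, 424], 0.78), ([252, 234], 0.34)] [600.7 339.6] -36.5 [76.1 75.1]
saucer_square top [([231, 209], 0.88)] [603.7 181. ] 82.0 [66.2 65.5]
saucer_square scene [([378, 358], 0.71)] [606.6 181.3] -7.8 [68.  67.6]
saucer_long top [([230, 270], 0.91)] [444.5 185. ] -3.8 [96.9 66.9]
saucer_long scene [([442, 319], 0.88)] [447.6 185.6] -4.2 [101.1  67.9]
vase_round [(array([433., 267.]), 0.75)]
vase_cone [(array([385., 211.]), 0.69), (array([332., 207.]), 0.27)]
shift [  55.5  225.  -268.2]  turn about tool x 17.7 jaw az -72.3 clock 1.10 j6 -0.07 pos [ 167.1 -524.   205.4] tilt [-0.  0. -1.]
```

View pics/crop.png

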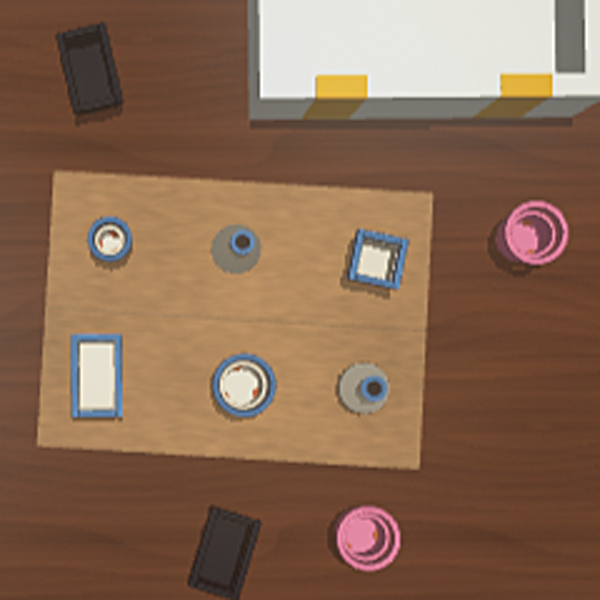

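The crop agrees: the four cream/blue pots on the sheet are the right ones, with the large pot at crop (243,386), i.e. pixel (387,264). I'll start with the square pot.

```bash
cat >> h.py <<'E'
def to2(x,y,z,jaw):
    s,R=state();a=np.degrees(np.arctan2(R[1,2],R[0,2]));t=-((jaw-a+90)%180-90)
    R2=R@Ro.from_euler('x',t,degrees=True).as_matrix()
    print('turn %.1f then shift'%t,np.round(R2.T@(np.array([x,y,z])-s['eef_pos']),1),'jaw %.1f'%a,'clock %.2f'%s['clock'],'j6 %.2f'%s['joints'][5],np.round(s['eef_pos'],1),'F',np.round(s['wrist_force'],1),'gap %.1f'%s['finger_gap'])
E
python3 - <<'E'
from h import *
T=manip.camera('top');print(*measure(T,'top',np.array([387,264]),72))
to2(590.5,-351,120,78)
E
```

```text
[ 463.3 -213.4] -0.5 [59.8 59.8]
turn 29.7 then shift [  85.4  378.1 -257.2] jaw -72.3 clock 1.15 j6 -0.07 [ 167.1 -524.   205.4] F [-0.5 -1.  -0.5] gap 94.0
```

Emit:
step_arm(
  commands=[0,0,0,9.9,0,0,0.094,0,0,0,9.9,0,0,0.094,0,0.046,-0.031,9.9,0,0,0.094,0,0.047,-0.032,0,0,0,0.094,0,0.047,-0.032,0,0,0,0.094],
  squeeze=25,
)

```text
clock: 1.78
eef_pos: [320.9, -450.9, 205.6]
eef_rot: [0.77, 1.57, -1.011]
wrist_force: [-0.9, -1.1, 0.2]
finger_gap: 94.0
```

Emit:
step_arm(
  commands=[0,0.047,-0.032,0,0,0,0.094,0,0.047,-0.032,0,0,0,0.094,0,0.047,-0.032,0,0,0,0.094,0.02,0.047,-0.032,0,0,0,0.094,0.03,0.03,-0.02,0,0,0,0.094],
)

```text
clock: 2.4
eef_pos: [565.9, -351.0, 155.3]
eef_rot: [1.244, 1.569, -0.535]
wrist_force: [-1.2, -0.3, -1.1]
finger_gap: 93.5
```

```bash
python3 -c "
from h import *
to2(590.5,-351,35,78)"
```

```text
turn 0.1 then shift [120.4  23.9  -5.1] jaw -101.9 clock 2.40 j6 1.17 [ 565.9 -351.   155.3] F [-1.2 -0.3 -1.1] gap 93.5
```

Emit:
step_arm(
  commands=[0.012,0.023,-0.005,0,0,0,0.094,0.022,0.001,0,0,0,0,0.094,0.035,0,0,0,0,0,0.094,0.035,0,0,0,0,0,0.094,0.016,0,0,0,0,0,0.094],
)

```text
clock: 3.02
eef_pos: [587.4, -351.9, 33.4]
eef_rot: [-1.964, 1.568, 2.539]
wrist_force: [-0.4, -0.3, -0.4]
finger_gap: 94.0
```

```bash
python3 -c "
from h import *
im=manip.camera('scene');cv2.imwrite('pics/g1.png',im[...,::-1][100:340,120:440].repeat(2,0).repeat(2,1))
to2(590.5,-351,35,78)"
```

```text
turn -0.0 then shift [-2.8  3.2 -1.4] jaw -102.0 clock 3.08 j6 1.19 [ 587.1 -351.7   32.2] F [-0.  -0.7 -2.2] gap 94.1
```

View pics/g1.png

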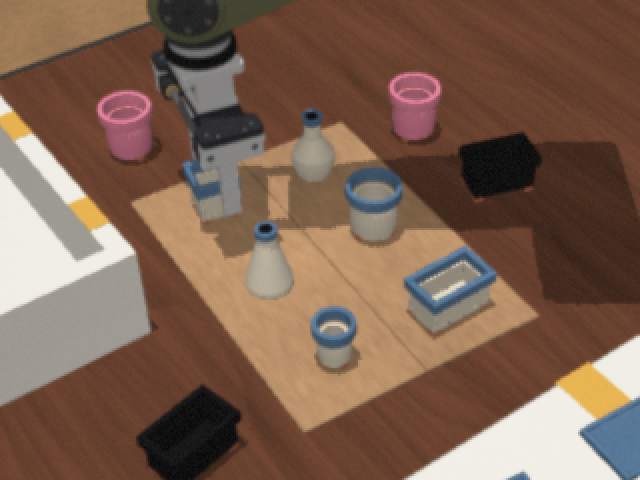

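The fingers straddle the square pot at crop (205,185), clear of the vases. I'll centre and close.

Emit:
step_arm(
  commands=[-0.002,0.003,-0.001,0,0,0,0.07,0,0,0,0,0,0,0.04,0,0,0,0,0,0,0.04,0,0,0,0,0,0,0.04,0,0,0,0,0,0,0.04],
)

```text
clock: 3.7
eef_pos: [591.3, -352.3, 37.9]
eef_rot: [0.961, 1.57, -0.819]
wrist_force: [0.1, -1.6, 3.0]
finger_gap: 51.6
```

Emit:
step_arm(
  commands=[-0.005,0,0,0,0,0,0.04,-0.025,0,0,0,0,0,0.04,-0.045,0,0,0,0,0,0.04,-0.04,0,0,0,0,0,0.04,-0.01,0,0,0,0,0,0.04],
)

```text
clock: 4.32
eef_pos: [591.9, -352.3, 165.2]
eef_rot: [1.219, 1.567, -0.562]
wrist_force: [-0.2, 0.1, -1.6]
finger_gap: 51.9
```

```bash
python3 -c "
from h import *
to2(605,181,160,82)"
```

```text
turn -4.0 then shift [   4.1  -61.2 -529.9] jaw -102.0 clock 4.33 j6 1.19 [ 591.9 -352.3  165.2] F [-0.2  0.1 -1.6] gap 51.9
```

Emit:
step_arm(
  commands=[0,0,0,-4,0,0,0.04,0,-0.003,-0.027,0,0,0,0.04,0,-0.006,-0.05,0,0,0,0.04,0,-0.006,-0.055,0,0,0,0.04,0,-0.006,-0.055,0,0,0,0.04],
)

```text
clock: 4.95
eef_pos: [595.7, -162.0, 160.6]
eef_rot: [-1.81, 1.568, 2.763]
wrist_force: [0.6, 0.4, -1.2]
finger_gap: 51.6
```

Emit:
step_arm(
  commands=[0,-0.006,-0.055,0,0,0,0.04,0,-0.006,-0.055,0,0,0,0.04,0,-0.006,-0.055,0,0,0,0.04,0,-0.006,-0.055,0,0,0,0.04,0,-0.006,-0.05,0,0,0,0.04],
)

```text
clock: 5.58
eef_pos: [603.5, 109.6, 160.7]
eef_rot: [-1.345, 1.568, -3.056]
wrist_force: [0.1, -0.8, -1.6]
finger_gap: 51.5
```

```bash
python3 -c "
from h import *
to2(605,181,75,82)"
```

```text
turn 0.0 then shift [ 85.7  -8.3 -71. ] jaw -98.0 clock 5.58 j6 1.83 [603.5 109.6 160.7] F [ 0.1 -0.8 -1.6] gap 51.5
```

Emit:
step_arm(
  commands=[0,-0.006,-0.045,0,0,0,0.04,0.01,-0.002,-0.024,0,0,0,0.04,0.035,0,-0.002,0,0,0,0.04,0.03,0,0,0,0,0,0.04,0.01,0,0,0,0,0,0.04],
)

```text
clock: 6.2
eef_pos: [605.1, 178.2, 74.2]
eef_rot: [-1.178, 1.566, -2.889]
wrist_force: [-0.1, 0.1, -1.8]
finger_gap: 51.9
```

```bash
python3 -c "
from h import *
im=manip.camera('scene');cv2.imwrite('pics/p1.png',im[...,::-1][240:480,260:580].repeat(2,0).repeat(2,1))
to2(605,181,75,82)
T=manip.camera('top')
for n,uv in(('sq',(232,210)),('lg',(171,212)),('sm',(175,277)),('long',(231,272))):
  print(n,*measure(T,'top',np.array(uv),34))
"
```

```text
turn -0.0 then shift [-0.6 -0.6 -2.6] jaw -98.0 clock 6.25 j6 1.94 [605.3 178.3  74.4] F [-0.6 -1.3 -4. ] gap 51.6
sq [598.  354.4] 6.2 [74.2 47. ]
lg [598.  354.4] 6.2 [74.2 47. ]
sm [432.5 340. ] -0.3 [56.3 41.1]
long [432.5 340. ] -0.3 [56.3 41.1]
```

View pics/p1.png

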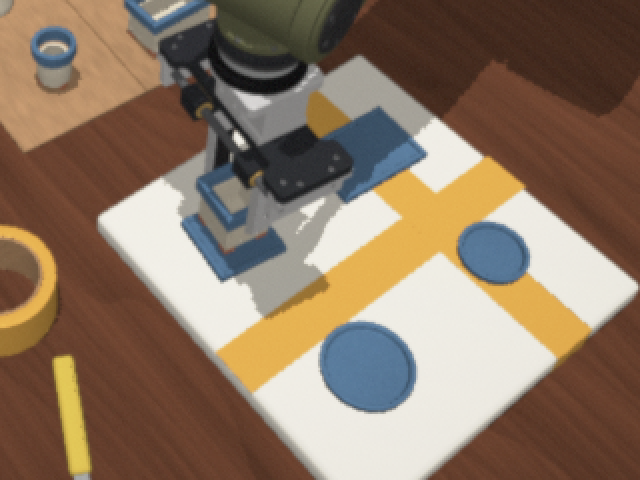

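The square pot hovers over its saucer at crop (232,240), square with it. I'll shift it 2.5 mm and lower it in stages.

Emit:
step_arm(
  commands=[0.004,-0.0005,-0.0025,0,0,0,0.04,0.004,0,0,0,0,0,0.04,0.001,0,0,0,0,0,0.04,0,0,0,0,0,0,0.04],
)

```text
clock: 6.8
eef_pos: [606.2, 181.6, 68.6]
eef_rot: [2.068, 1.571, 0.358]
wrist_force: [-0.9, -0.9, -2.6]
finger_gap: 52.0
```

Emit:
step_arm(
  commands=[0.001,0,0,0,0,0,0.04,0.0005,0,0,0,0,0,0.04,0,0,0,0,0,0,0.04],
)

```text
clock: 7.18
eef_pos: [606.2, 181.6, 66.9]
eef_rot: [-2.051, 1.571, 2.521]
wrist_force: [-0.5, 0.2, -2.3]
finger_gap: 52.1
```

Emit:
step_arm(
  commands=[0.001,0,0,0,0,0,0.04,0.001,0,0,0,0,0,0.04,0,0,0,0,0,0,0.04],
)

```text
clock: 7.55
eef_pos: [606.1, 181.6, 64.8]
eef_rot: [-1.404, 1.571, -3.115]
wrist_force: [0.2, 0.6, -2.8]
finger_gap: 51.7
```

Emit:
step_arm(
  commands=[0.001,0,0,0,0,0,0.04,0.001,0,0,0,0,0,0.04,0,0,0,0,0,0,0.04],
)

```text
clock: 7.92
eef_pos: [606.3, 181.6, 63.9]
eef_rot: [1.896, 1.57, 0.185]
wrist_force: [-3.2, -2.3, 7.1]
finger_gap: 51.5
```

Contact, with the force rising to +7 N. Release and lift.

Emit:
step_arm(
  commands=[0,0,0,0,0,0,0.056,0,0,0,0,0,0,0.07,0,0,0,0,0,0,0.085,-0.02,0,0,0,0,0,0.085,-0.05,0,0,0,0,0,0.085],
)

```text
clock: 8.55
eef_pos: [605.3, 181.4, 133.0]
eef_rot: [-1.206, 1.567, -2.916]
wrist_force: [0.4, 0.3, 1.2]
finger_gap: 85.0
```

```bash
python3 -c "
from h import *
to2(463.8,-213.4,150,90)"
```

```text
turn -8.0 then shift [ -16.2 -141.5  394.9] jaw -98.0 clock 8.55 j6 1.94 [605.3 181.4 133. ] F [0.4 0.3 1.2] gap 85.0
```

Emit:
step_arm(
  commands=[-0.02,0,0,-8,0,0,0.094,0,-0.018,0.05,0,0,0,0.094,0,-0.018,0.05,0,0,0,0.094,0,-0.018,0.05,0,0,0,0.094,0,-0.018,0.05,0,0,0,0.094],
)

```text
clock: 9.18
eef_pos: [533.7, -19.8, 154.5]
eef_rot: [1.435, 1.569, -0.135]
wrist_force: [-0.1, -0.4, 0.1]
finger_gap: 93.8
```

Emit:
step_arm(
  commands=[0,-0.018,0.05,0,0,0,0.094,0,-0.018,0.05,0,0,0,0.094,0,-0.018,0.05,0,0,0,0.094,0,-0.015,0.042,0,0,0,0.094,0,0,0,0,0,0,0.094],
)

```text
clock: 9.8
eef_pos: [464.5, -212.7, 154.4]
eef_rot: [0.966, 1.569, -0.608]
wrist_force: [0.7, 0.1, 0.2]
finger_gap: 94.1
```

```bash
python3 -c "
from h import *
to2(463.8,-213.4,46,90)"
```

```text
turn -0.2 then shift [108.4  -0.9   0.6] jaw -90.2 clock 9.80 j6 1.07 [ 464.5 -212.7  154.4] F [0.7 0.1 0.2] gap 94.1
```

Emit:
step_arm(
  commands=[0.025,-0.001,0.001,0,0,0,0.094,0.03,0,0,0,0,0,0.094,0.03,0,0,0,0,0,0.094,0.02,0,0,0,0,0,0.094,0.003,0,0,0,0,0,0.094],
)

```text
clock: 10.42
eef_pos: [464.2, -210.6, 44.8]
eef_rot: [-2.151, 1.57, 2.562]
wrist_force: [0.5, -0.1, -0.1]
finger_gap: 94.1
```

Emit:
step_arm(
  commands=[0,0,0,0,0,0,0.07,0,0,0,0,0,0,0.05,0,0,0,0,0,0,0.05,0,0,0,0,0,0,0.05],
)

```text
clock: 10.92
eef_pos: [464.6, -211.8, 45.8]
eef_rot: [0.954, 1.569, -0.617]
wrist_force: [0.4, -2.3, 6.0]
finger_gap: 64.2
```

Emit:
step_arm(
  commands=[-0.005,0,0,0,0,0,0.05,-0.025,0,0,0,0,0,0.05,-0.045,0,0,0,0,0,0.05,-0.04,0,0,0,0,0,0.05,-0.01,0,0,0,0,0,0.05],
)

```text
clock: 11.55
eef_pos: [464.7, -211.5, 172.0]
eef_rot: [1.137, 1.568, -0.434]
wrist_force: [-0.5, 0.3, -1.9]
finger_gap: 64.0
```

```bash
python3 -c "
from h import *
to2(600,340,170,90)"
```

```text
turn -0.0 then shift [   1.6  135.3 -551.5] jaw -90.0 clock 11.55 j6 1.07 [ 464.7 -211.5  172. ] F [-0.5  0.3 -1.9] gap 64.0
```

Emit:
step_arm(
  commands=[0,0.006,-0.026,0,0,0,0.05,0,0.013,-0.053,0,0,0,0.05,0,0.013,-0.053,0,0,0,0.05,0,0.013,-0.053,0,0,0,0.05,0,0.013,-0.053,0,0,0,0.05],
)

```text
clock: 12.18
eef_pos: [521.7, 28.5, 168.4]
eef_rot: [-1.627, 1.569, 3.085]
wrist_force: [0.6, -0.3, -1.9]
finger_gap: 63.9
```

Emit:
step_arm(
  commands=[0,0.013,-0.053,0,0,0,0.05,0,0.013,-0.053,0,0,0,0.05,0,0.013,-0.053,0,0,0,0.05,0,0.013,-0.053,0,0,0,0.05,0,0.013,-0.053,0,0,0,0.05],
)

```text
clock: 12.8
eef_pos: [586.8, 293.3, 168.0]
eef_rot: [-1.2, 1.568, -2.771]
wrist_force: [1.6, -0.5, -1.3]
finger_gap: 63.7
```

```bash
python3 -c "
from h import *
to2(600,340,80,90)"
```

```text
turn -0.0 then shift [ 87.9  13.4 -46.8] jaw -90.0 clock 12.80 j6 1.98 [586.8 293.3 168. ] F [ 1.6 -0.5 -1.3] gap 63.7
```

Emit:
step_arm(
  commands=[0.005,0.011,-0.035,0,0,0,0.05,0.02,0.002,-0.01,0,0,0,0.05,0.035,0,0,0,0,0,0.05,0.024,0,0,0,0,0,0.05,0.002,0,0,0,0,0,0.05],
)

```text
clock: 13.42
eef_pos: [598.7, 335.2, 80.3]
eef_rot: [-1.109, 1.565, -2.68]
wrist_force: [-0.6, 0.5, -1.8]
finger_gap: 63.7
```

```bash
python3 -c "
from h import *
im=manip.camera('scene');cv2.imwrite('pics/p2.png',im[...,::-1][240:480,260:580].repeat(2,0).repeat(2,1))
to2(600,340,71,90)
"
```

```text
turn -0.0 then shift [11.1  0.5 -4.4] jaw -90.0 clock 13.47 j6 2.03 [599.5 335.7  82.1] F [ 0.2  1.1 -0.8] gap 63.9
```

View pics/p2.png

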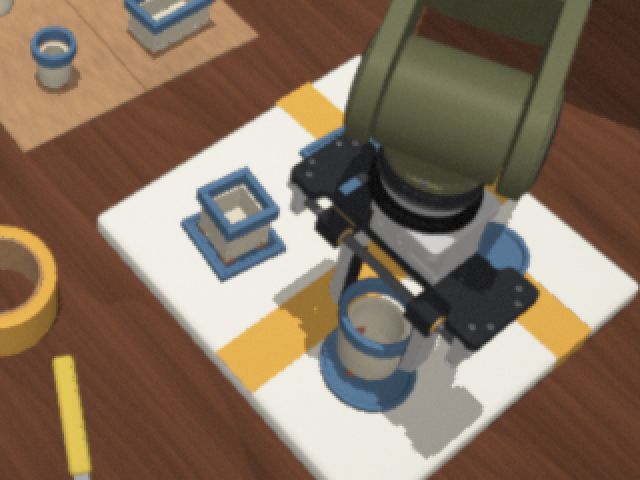

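The square pot stands squarely in its saucer at crop (235,220). The large pot hovers over its saucer at (370,340) and needs about 4 mm more y.

Emit:
step_arm(
  commands=[0.004,0.0005,-0.004,0,0,0,0.05,0.003,0,0,0,0,0,0.05,0,0,0,0,0,0,0.05],
)

```text
clock: 13.85
eef_pos: [600.7, 340.7, 77.1]
eef_rot: [2.083, 1.571, 0.512]
wrist_force: [0.1, -0.2, -2.0]
finger_gap: 63.5
```

Emit:
step_arm(
  commands=[0.001,0,0,0,0,0,0.05,0.001,0,0,0,0,0,0.05,0.001,0,0,0,0,0,0.05,0,0,0,0,0,0,0.05],
)

```text
clock: 14.35
eef_pos: [600.7, 340.6, 73.9]
eef_rot: [-0.842, 1.571, -2.413]
wrist_force: [-0.2, 0.0, -1.4]
finger_gap: 64.0
```

Emit:
step_arm(
  commands=[0.001,0,0,0,0,0,0.05,0.001,0,0,0,0,0,0.05,0,0,0,0,0,0,0.05],
)

```text
clock: 14.72
eef_pos: [600.6, 340.6, 71.8]
eef_rot: [-1.147, 1.571, -2.718]
wrist_force: [0.2, -0.4, -1.0]
finger_gap: 64.1
```

Emit:
step_arm(
  commands=[0.001,0,0,0,0,0,0.05,0,0,0,0,0,0,0.05],
)

```text
clock: 14.98
eef_pos: [600.7, 340.6, 70.9]
eef_rot: [1.686, 1.571, 0.115]
wrist_force: [-0.5, -0.3, -1.7]
finger_gap: 64.3
```

Emit:
step_arm(
  commands=[0.001,0,0,0,0,0,0.05,0,0,0,0,0,0,0.05],
)

```text
clock: 15.22
eef_pos: [600.8, 340.7, 70.8]
eef_rot: [1.954, 1.57, 0.383]
wrist_force: [-2.7, -1.4, 5.9]
finger_gap: 63.9
```

Emit:
step_arm(
  commands=[0,0,0,0,0,0,0.068,0,0,0,0,0,0,0.08,0,0,0,0,0,0,0.09,-0.02,0,0,0,0,0,0.09,-0.05,0,0,0,0,0,0.09],
)

```text
clock: 15.85
eef_pos: [599.9, 340.2, 139.8]
eef_rot: [-1.116, 1.567, -2.687]
wrist_force: [0.2, 0.7, 0.6]
finger_gap: 89.6
```

```bash
python3 -c "
from h import *
to2(614,-80,150,90)"
```

```text
turn -0.0 then shift [ -9.6  14.1 420.2] jaw -90.0 clock 15.85 j6 2.03 [599.9 340.2 139.8] F [0.2 0.7 0.6] gap 89.6
```

Emit:
step_arm(
  commands=[-0.02,0,0.02,0,0,0,0.09,0,0.002,0.057,0,0,0,0.09,0,0.002,0.057,0,0,0,0.09,0,0.002,0.057,0,0,0,0.09,0,0.002,0.057,0,0,0,0.09],
)

```text
clock: 16.48
eef_pos: [608.8, 90.9, 161.7]
eef_rot: [1.657, 1.569, 0.087]
wrist_force: [0.8, -0.2, 0.5]
finger_gap: 90.1
```

Emit:
step_arm(
  commands=[0,0.002,0.057,0,0,0,0.09,0,0.002,0.057,0,0,0,0.08,0,0.002,0.045,0,0,0,0.08,0,0,0.012,0,0,0,0.08,0,0,0,0,0,0,0.08],
)

```text
clock: 17.1
eef_pos: [614.8, -78.4, 160.8]
eef_rot: [1.596, 1.57, 0.025]
wrist_force: [-0.3, -0.5, 0.5]
finger_gap: 80.2
```

```bash
python3 -c "
from h import *
to2(614,-80,34,90)"
```

```text
turn -0.1 then shift [126.8  -0.9   1.6] jaw -90.1 clock 17.10 j6 1.39 [614.8 -78.4 160.8] F [-0.3 -0.5  0.5] gap 80.2
```

Emit:
step_arm(
  commands=[0.03,-0.001,0.002,0,0,0,0.08,0.035,0,0,0,0,0,0.08,0.035,0,0,0,0,0,0.08,0.022,0,0,0,0,0,0.08,0.004,0,0,0,0,0,0.08],
)

```text
clock: 17.73
eef_pos: [613.2, -78.6, 33.0]
eef_rot: [-1.832, 1.569, 2.882]
wrist_force: [-1.0, 1.1, 0.6]
finger_gap: 79.7
```

Emit:
step_arm(
  commands=[0,0,0,0,0,0,0.06,0,0,0,0,0,0,0.035,0,0,0,0,0,0,0.035,0,0,0,0,0,0,0.035],
  squeeze=18,
)

```text
clock: 18.23
eef_pos: [613.8, -80.5, 34.4]
eef_rot: [1.179, 1.57, -0.392]
wrist_force: [0.0, -1.2, 2.8]
finger_gap: 45.2
```

Emit:
step_arm(
  commands=[-0.005,0,0,0,0,0,0.035,-0.025,0,0,0,0,0,0.035,-0.045,0,0,0,0,0,0.035,-0.045,0,0,0,0,0,0.035,-0.01,0,0,0,0,0,0.035],
)

```text
clock: 18.85
eef_pos: [614.6, -80.5, 167.4]
eef_rot: [1.399, 1.566, -0.172]
wrist_force: [0.4, 0.2, -1.0]
finger_gap: 44.7
```

```bash
python3 -c "
from h import *
to2(433,331,160,90)"
```

```text
turn -0.0 then shift [   6.2 -181.6 -411.6] jaw -90.0 clock 18.85 j6 1.38 [614.6 -80.5 167.4] F [ 0.4  0.2 -1. ] gap 44.7
```

Emit:
step_arm(
  commands=[0,-0.011,-0.025,0,0,0,0.035,0,-0.022,-0.05,0,0,0,0.035,0,-0.022,-0.05,0,0,0,0.035,0,-0.022,-0.05,0,0,0,0.035,0,-0.022,-0.05,0,0,0,0.035],
)

```text
clock: 19.48
eef_pos: [513.3, 146.0, 163.1]
eef_rot: [-1.417, 1.569, -2.988]
wrist_force: [0.6, 0.5, -0.7]
finger_gap: 44.9
```

Emit:
step_arm(
  commands=[0,-0.022,-0.05,0,0,0,0.035,0,-0.022,-0.05,0,0,0,0.035,0,-0.022,-0.05,0,0,0,0.035,0,-0.014,-0.03,0,0,0,0.035,0,0,0,0,0,0,0.035],
)

```text
clock: 20.1
eef_pos: [433.3, 326.0, 163.0]
eef_rot: [-1.109, 1.569, -2.677]
wrist_force: [-1.2, 0.3, -1.5]
finger_gap: 45.0
```

```bash
python3 -c "
from h import *
to2(433,331,70,90)
im=manip.camera('scene');cv2.imwrite('pics/p3.png',im[...,::-1][180:480,260:640].repeat(2,0).repeat(2,1))
"
```

```text
turn 0.2 then shift [93.  -0.2 -5.1] jaw -89.8 clock 20.10 j6 2.15 [433.3 326.  163. ] F [-1.2  0.3 -1.5] gap 45.0
```

View pics/p3.png

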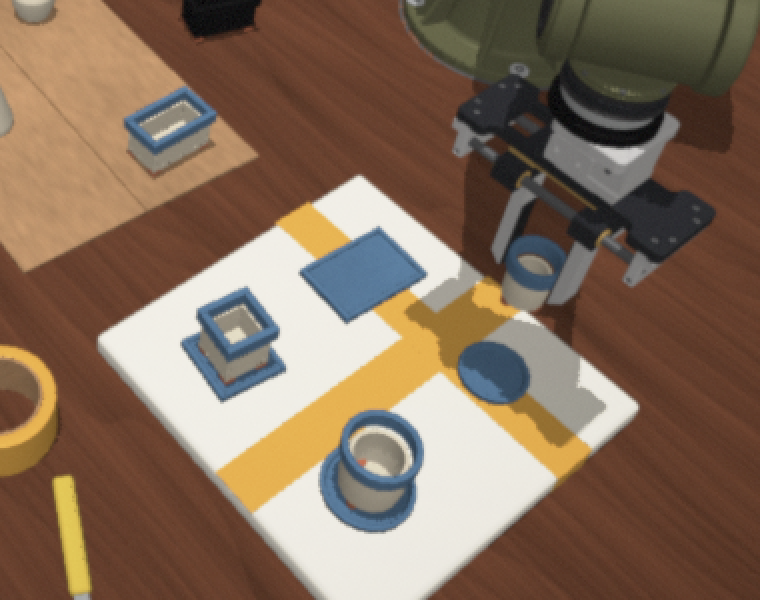

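The large pot stands in its saucer at crop (375,470). The small pot hangs upright in the fingers at (530,270). I'll lower it.

Emit:
step_arm(
  commands=[0.015,0,-0.005,0,0,0,0.035,0.03,0,0,0,0,0,0.035,0.03,0,0,0,0,0,0.035,0.016,0,0,0,0,0,0.035,0.002,0,0,0,0,0,0.035],
)

```text
clock: 20.78
eef_pos: [434.6, 329.1, 69.9]
eef_rot: [-0.983, 1.569, -2.555]
wrist_force: [0.6, -0.0, -1.2]
finger_gap: 44.8
```

```bash
python3 -c "
from h import *
im=manip.camera('scene');cv2.imwrite('pics/p4.png',cv2.resize(im[...,::-1][280:440,420:620],None,fx=3,fy=3))
to2(433,331,60,90)
"
```

```text
turn -0.0 then shift [10.7 -1.9 -1.6] jaw -90.0 clock 20.82 j6 2.15 [434.9 329.4  70.7] F [-0.2  0.1 -0.4] gap 45.4
```

View pics/p4.png

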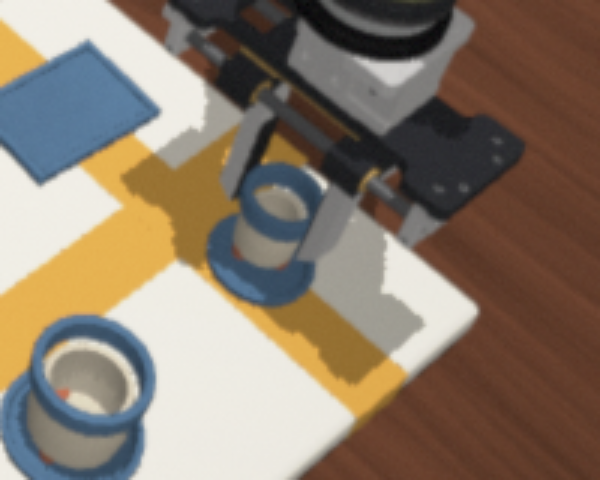

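```bash
python3 -c "
from h import *
def proj(cam,p):
    m=manip.camera_model(cam);R=Ro.from_euler('xyz',m['orientation']).as_matrix();q=R.T@(np.array(p)-m['origin']);q=m['intrinsics']@[q[0],-q[1],-q[2]];return q[:2]/q[2]
c=proj('scene',[434.9,329.4,96.3]);print(c,(c-[420,280])*3)
im=manip.camera('scene')[280:440,420:620].copy();im=cv2.resize(im,None,fx=3,fy=3)
for z,r,x,y in((96.3,23,434.9,329.4),(80.3,23,434.9,329.4),(34,31.5,433,330.5)):
  for t in np.linspace(0,6.28,60):
    q=(proj('scene',[x+r*np.cos(t),y+r*np.sin(t),z])+.5-[420,280])*3;cv2.circle(im,tuple(int(v) for v in q),1,(255,0,0),-1)
cv2.imwrite('pics/p5.png',im[...,::-1])
"
```

```text
[514.87137252 344.65361433] [284.61411757 193.96084299]
```

View pics/p5.png

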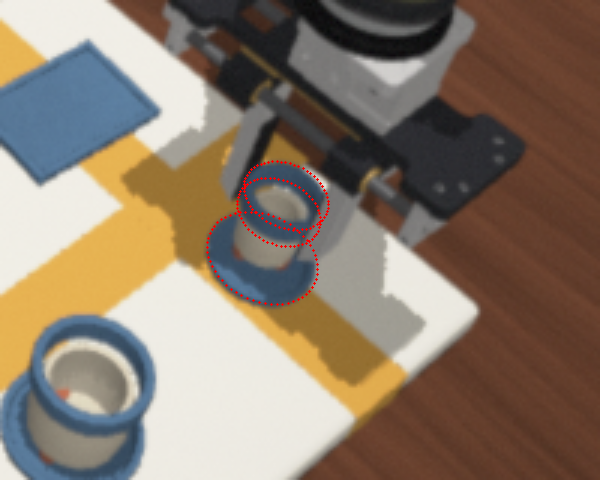

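The overlay fits both the rim and the saucer, so the pot is centred in the jaws. I'll lower it.

Emit:
step_arm(
  commands=[0.003,-0.001,-0.001,0,0,0,0.035,0.003,0,0,0,0,0,0.035,0.001,0,0,0,0,0,0.035,0.001,0,0,0,0,0,0.035,0,0,0,0,0,0,0.035],
)

```text
clock: 21.5
eef_pos: [433.7, 330.7, 62.9]
eef_rot: [0.37, 1.571, -1.201]
wrist_force: [0.5, -0.2, -1.4]
finger_gap: 45.0
```

Emit:
step_arm(
  commands=[0.001,0,0,0,0,0,0.035,0,0,0,0,0,0,0.035],
)

```text
clock: 21.75
eef_pos: [433.6, 330.6, 61.9]
eef_rot: [-0.899, 1.571, -2.47]
wrist_force: [0.3, 0.2, -1.7]
finger_gap: 45.1
```

Emit:
step_arm(
  commands=[0.001,0,0,0,0,0,0.035,0,0,0,0,0,0,0.035],
)

```text
clock: 22.0
eef_pos: [433.7, 330.6, 60.9]
eef_rot: [-0.835, 1.571, -2.406]
wrist_force: [-0.4, -0.6, -0.4]
finger_gap: 45.1
```

Emit:
step_arm(
  commands=[0.001,0,0,0,0,0,0.035,0,0,0,0,0,0,0.035],
)

```text
clock: 22.25
eef_pos: [433.6, 330.6, 59.8]
eef_rot: [-1.225, 1.571, -2.796]
wrist_force: [0.3, -0.5, -1.3]
finger_gap: 45.0
```

Emit:
step_arm(
  commands=[0.0005,0,0,0,0,0,0.035,0,0,0,0,0,0,0.035],
)

```text
clock: 22.5
eef_pos: [433.7, 330.6, 59.5]
eef_rot: [2.159, 1.571, 0.588]
wrist_force: [-0.4, 0.5, -1.2]
finger_gap: 44.6
```

Emit:
step_arm(
  commands=[0.001,0,0,0,0,0,0.035,0,0,0,0,0,0,0.035],
)

```text
clock: 22.75
eef_pos: [434.0, 330.7, 59.3]
eef_rot: [1.845, 1.57, 0.274]
wrist_force: [-2.0, -2.6, 8.9]
finger_gap: 45.1
```

Contact. Release, lift and go to the long pot.

Emit:
step_arm(
  commands=[0,0,0,0,0,0,0.05,0,0,0,0,0,0,0.065,0,0,0,0,0,0,0.08,-0.02,0,0,0,0,0,0.08,-0.05,0,0,0,0,0,0.08],
)

```text
clock: 23.38
eef_pos: [432.7, 330.0, 127.4]
eef_rot: [-0.999, 1.566, -2.57]
wrist_force: [-0.2, 1.0, 1.0]
finger_gap: 80.1
```

```bash
python3 -c "
from h import *
to2(474.5,-67.2,130,90)"
```

```text
turn -0.0 then shift [ -1.8  41.8 397.2] jaw -90.0 clock 23.38 j6 2.16 [432.7 330.  127.4] F [-0.2  1.   1. ] gap 80.1
```

Emit:
step_arm(
  commands=[-0.01,0.003,0.025,0,0,0,0.085,0,0.006,0.056,0,0,0,0.085,0,0.006,0.056,0,0,0,0.085,0,0.006,0.056,0,0,0,0.085,0,0.006,0.056,0,0,0,0.085],
)

```text
clock: 24.0
eef_pos: [460.6, 79.9, 138.6]
eef_rot: [1.662, 1.57, 0.091]
wrist_force: [0.2, 0.3, 0.6]
finger_gap: 85.1
```

Emit:
step_arm(
  commands=[0,0.006,0.056,0,0,0,0.085,0,0.006,0.056,0,0,0,0.085,0,0.003,0.036,0,0,0,0.085,0,0,0,0,0,0,0.085],
)

```text
clock: 24.5
eef_pos: [475.6, -68.2, 138.3]
eef_rot: [-0.988, 1.571, -2.562]
wrist_force: [-0.1, 0.4, 0.0]
finger_gap: 84.5
```

```bash
python3 -c "
from h import *
to2(474.5,-67.2,30.5,90)"
```

```text
turn -0.2 then shift [107.8  -1.1  -1.1] jaw -90.2 clock 24.50 j6 1.36 [475.6 -68.2 138.3] F [-0.1  0.4  0. ] gap 84.5
```

Emit:
step_arm(
  commands=[0.025,-0.001,-0.001,0,0,0,0.085,0.03,0,0,0,0,0,0.085,0.03,0,0,0,0,0,0.085,0.018,0,0,0,0,0,0.085,0.003,0,0,0,0,0,0.085],
)

```text
clock: 25.12
eef_pos: [474.1, -64.5, 31.6]
eef_rot: [-1.834, 1.569, 2.879]
wrist_force: [-0.2, -0.8, 0.7]
finger_gap: 84.9
```

Emit:
step_arm(
  commands=[0,0,0,0,0,0,0.065,0,0,0,0,0,0,0.04,0,0,0,0,0,0,0.04,0,0,0,0,0,0,0.04],
  squeeze=25,
)

```text
clock: 25.62
eef_pos: [474.9, -65.5, 32.9]
eef_rot: [1.16, 1.57, -0.411]
wrist_force: [-1.8, -0.9, 4.0]
finger_gap: 51.6
```

Emit:
step_arm(
  commands=[-0.005,0,0,0,0,0,0.04,-0.025,0,0,0,0,0,0.04,-0.045,0,0,0,0,0,0.04,-0.045,0,0,0,0,0,0.04,-0.01,0,0,0,0,0,0.04],
)

```text
clock: 26.25
eef_pos: [475.5, -65.5, 165.0]
eef_rot: [1.382, 1.567, -0.189]
wrist_force: [0.5, 0.2, -2.5]
finger_gap: 51.6
```

```bash
python3 -c "
from h import *
to2(446,185.2,155,86.3)"
```

```text
turn 3.7 then shift [   9.7  -45.6 -248.3] jaw -90.0 clock 26.25 j6 1.36 [475.5 -65.5 165. ] F [ 0.5  0.2 -2.5] gap 51.6
```

Emit:
step_arm(
  commands=[0,0,0,3.7,0,0,0.04,0,-0.005,-0.025,0,0,0,0.04,0,-0.009,-0.05,0,0,0,0.04,0,-0.009,-0.05,0,0,0,0.04,0,-0.009,-0.05,0,0,0,0.04],
)

```text
clock: 26.88
eef_pos: [453.1, 112.8, 161.2]
eef_rot: [-1.392, 1.569, -3.028]
wrist_force: [1.1, 0.6, -0.8]
finger_gap: 51.9
```

Emit:
step_arm(
  commands=[0,-0.009,-0.045,0,0,0,0.04,0.03,-0.004,-0.026,0,0,0,0.04,0.04,0,0,0,0,0,0.04,0.022,0,0,0,0,0,0.04,0,0,0,0,0,0,0.04],
)

```text
clock: 27.5
eef_pos: [444.2, 182.6, 68.3]
eef_rot: [-1.198, 1.566, -2.833]
wrist_force: [0.5, 0.1, -1.4]
finger_gap: 51.7
```

```bash
python3 -c "
from h import *
im=manip.camera('scene');cv2.imwrite('pics/p6.png',cv2.resize(im[...,::-1][240:440,340:590],None,fx=3,fy=3))
to2(446,185.2,58,86.3)
"
```

```text
turn -0.0 then shift [11.8  0.8 -2.4] jaw -93.7 clock 27.55 j6 1.95 [445.1 182.9  69.8] F [ 0.1 -1.1 -1.5] gap 52.0
```

View pics/p6.png

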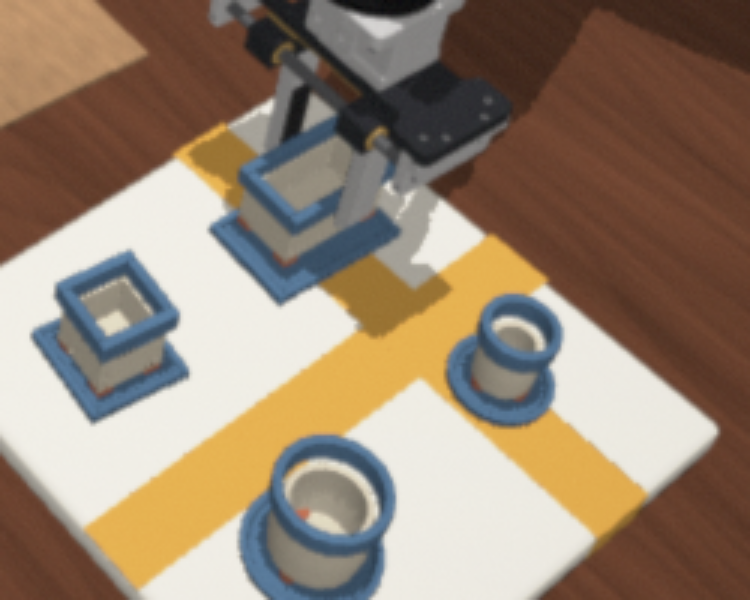

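The small, square and large pots stand in their saucers at crop (515,350), (110,330) and (330,520). The long pot hovers, aligned, over its saucer at (300,230). I'll shift it 2.5 mm in y and lower it.

Emit:
step_arm(
  commands=[0.003,0.0005,-0.002,0,0,0,0.04,0.003,0,0,0,0,0,0.04,0.002,0,0,0,0,0,0.04,0.001,0,0,0,0,0,0.04,0,0,0,0,0,0,0.04],
)

```text
clock: 28.18
eef_pos: [446.3, 185.0, 61.5]
eef_rot: [2.068, 1.571, 0.432]
wrist_force: [0.7, 1.1, -2.1]
finger_gap: 51.7
```

Emit:
step_arm(
  commands=[0.001,0,0,0,0,0,0.04,0,0,0,0,0,0,0.04],
)

```text
clock: 28.42
eef_pos: [446.2, 185.0, 60.4]
eef_rot: [-1.092, 1.571, -2.727]
wrist_force: [-0.7, -0.0, -1.7]
finger_gap: 51.8
```

Emit:
step_arm(
  commands=[0.001,0,0,0,0,0,0.04,0,0,0,0,0,0,0.04],
)

```text
clock: 28.68
eef_pos: [446.2, 185.0, 59.4]
eef_rot: [-1.201, 1.571, -2.836]
wrist_force: [0.4, 0.9, -2.1]
finger_gap: 51.6
```

Emit:
step_arm(
  commands=[0.001,0,0,0,0,0,0.04,0,0,0,0,0,0,0.04],
)

```text
clock: 28.92
eef_pos: [446.3, 185.0, 58.9]
eef_rot: [1.832, 1.571, 0.197]
wrist_force: [-2.8, -1.1, 6.4]
finger_gap: 52.0
```

Emit:
step_arm(
  commands=[0.0007,0,0,0,0,0,0.04,0,0,0,0,0,0,0.04],
)

```text
clock: 29.18
eef_pos: [446.4, 185.1, 58.9]
eef_rot: [1.765, 1.57, 0.129]
wrist_force: [-7.9, -3.8, 16.3]
finger_gap: 52.0
```

Firmly seated. Release, then lift clear.

Emit:
step_arm(
  commands=[-0.0007,0,0,0,0,0,0.056,0,0,0,0,0,0,0.07,0,0,0,0,0,0,0.08,-0.02,0,0,0,0,0,0.08,-0.05,0,0,0,0,0,0.08],
)

```text
clock: 29.8
eef_pos: [445.2, 184.6, 127.6]
eef_rot: [-1.189, 1.566, -2.825]
wrist_force: [0.3, -0.3, 0.3]
finger_gap: 80.3
```

Emit:
step_arm(
  commands=[-0.03,0,0.05,0,0,0,0.08,-0.02,0,0.06,0,0,0,0.08,0,0,0.06,0,0,0,0.08,0,0,0.06,0,0,0,0.08,0,0,0,0,0,0,0.08],
)

```text
clock: 30.42
eef_pos: [431.1, -46.9, 178.2]
eef_rot: [0.415, 1.57, -1.226]
wrist_force: [1.1, 0.4, 0.3]
finger_gap: 80.2
```

```bash
cat > chk.py <<'E'
from h import *
def proj(cam,P):
    m=manip.camera_model(cam);R=Ro.from_euler('xyz',m['orientation']).as_matrix();q=(np.array(P)-m['origin'])@R;q=np.c_[q[:,0],-q[:,1],-q[:,2]]@m['intrinsics'].T;return q[:,:2]/q[:,2:]
im=manip.camera('scene');o=cv2.resize(im[240:470,330:580],None,fx=3,fy=3)[:600].copy()
for n,x,y,a,zr in(('small',433.7,330.6,0,56),('large',600.7,340.6,0,68),('square',606,181.6,-8,58),('long',446.2,185,-3.7,52)):
    for k,z in(('pot_',29+zr),('saucer_',34)):
        d=DIM[k+n]
        if isinstance(d,int): t=np.linspace(0,6.28,60);P=np.c_[np.cos(t),np.sin(t)]*d/2
        else: P=cv2.boxPoints(((0,0),d,a));P=np.vstack([np.linspace(P[i],P[(i+1)%4],15) for i in range(4)])
        for q in (proj('scene',np.c_[P+[x,y],np.full(len(P),z)])+.5-[330,240])*3: cv2.circle(o,tuple(int(v) for v in q),1,(255,0,0),-1)
cv2.imwrite('pics/end.png',o[...,::-1])
cv2.imwrite('pics/end2.png',cv2.resize(manip.camera('top')[160:330,120:480,::-1],None,fx=2,fy=2))
s=manip.read_state();print(s['clock'],s['eef_pos'])
E
python3 chk.py
```

```text
30.525 [431.39619189 -43.95332301 178.14543736]
```

View pics/end.png

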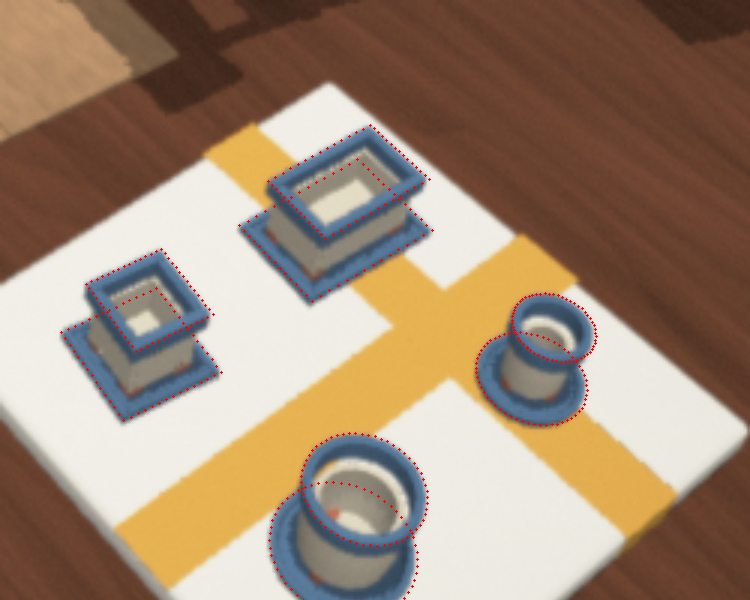

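View pics/end2.png

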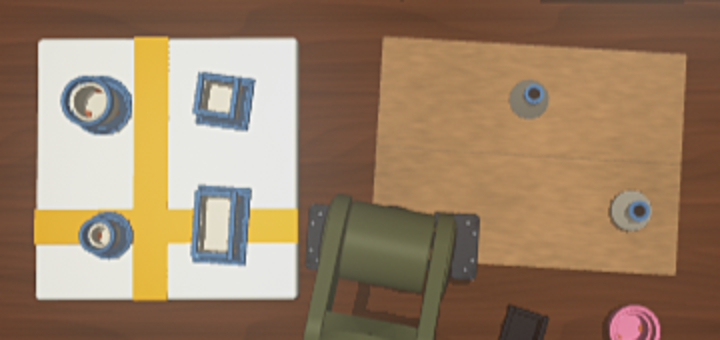

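The overlays of pot rims and saucers, drawn concentric at floor height, match all four sets. The vases stand at (384,208) and (436,265), unchanged. Handing in.

```bash
python3 -c "
from cell import manip
print(manip.sign_off())"
```

```text
the job is handed in; nothing more can be done
None
```

All four flowerpots are standing in their own saucers, and I handed the job in at about 30.5 s on the clock. The sign-off gives no verdict, so this rests on my own checks.

- **Placing:** I picked each pot by its rim band, in the order square, large, small, long. I lowered each in steps of about 1 mm until the force showed contact, then released it. The long pot reached about 16 N at contact; the others stayed at 9 N or less.
- **Final pictures:** Rim and saucer outlines, drawn concentric at floor height over the scene picture, matched all four pots and saucers to about a pixel (2–3 mm). The square and long pots are squared up with their saucers.
- **Bystanders:** Both vases stand where they started, to within a pixel or so. I went nowhere near the black and pink look-alikes. The gripper is clear of everything.
- **Small disagreements:** The two cameras differed by up to 3 mm on the saucer positions, so I aimed between them. The small pot's rim measured 45 mm in the jaws instead of 46, but an overlay showed it centred.

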